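# Post a tape cartridge through the sprung flap of a returns box

### The arm

A 7-joint arm with a two-finger parallel gripper is mounted at the origin on the work surface. World frame = base frame: x ahead of the robot, y to its left, z up, the work surface at z = 0. Lengths are in m, angles in rad, forces in N, time in s.
With the tool pointing down it reaches from about 0.4 to 0.85 m from the base axis. Payload 4.5 kg.
Tool frame: the origin (TCP) lies between the finger pads; the fingertips stand 11 mm ahead of it and the grasp point (between the pads) lies 8 mm behind it (r.tip_reach is the distance from the TCP to the fingertips, in m); x points along the fingers, y is the direction in which the jaws open and shut, and the axes are right-handed (so a half turn about x gives the same grasp; the last joint's range is limited). The gripper opens to 88 mm and grips with 3 to 60 N. Pads are 18 mm wide; open, the fingers measure 123 mm over their backs; the gripper's body (75 mm by 187 mm) begins 45 mm behind the grasp point.
Start: joints at [-1.306, 0.689, -0.195, 1.565, 0.157, 0.902, -0.215], TCP at [0.143, 0.608, 0.25] pointing down, gripper open.
Joint ranges: [-3.01, 3.01], [-0.46, 2.08], [-1.47, 1.51], [0.13, 2.56], [-1, 4.14], [0.04, 2.09], [-2.66, 2.66]. Speed limits (rad/s): [2.57, 2.57, 3.14, 3.14, 3.14, 3.14, 3.14].

### API

Orientations are given as a unit quaternion [x, y, z, w].
In Python, from plant import r gives the robot as it stands.
- The arm moves only by the tool drive_tool, never from a script. Its argument "deltas" is a list of rows, each a list of 3 entries, a list of its own where there are three numbers: the turn, a rotation vector about the tool's x, y, z in degrees, then the shift along the tool's x, y, z in cm, then the finger opening in cm, from 0 to 8.81. A call has 1 to 12 rows; each row shifts and turns the commanded pose from where the row before left it, along the tool's axes as they then stand; what a row does not reach is not made up. A row lasts 1/12 s, in which the tool goes at most 41.7 mm and 7.16 degrees, less where a joint would pass 70% of its speed; a pose out of reach is approached as far as the arm can. A call is refused whole if a number of a shift passes 4.17 or a number of a turn 7.16, either way. A call with a gripper value outside its range is refused whole. The fingers move at their own pace and stop on an object; "force" is the grip in N (left out, the last holds). Time passes only in rows, so rows that do not move let the fingers close. It gives the time, the measured TCP pose, the force and the opening at its end, in the units of the state.
- r.get_state(): the state, without advancing time (a new reading comes with each control period).
- r.snapshot(name): name is "scene" or "top"; returns a dict with "color" (420x560x3 uint8, red, green, blue), "fov_y" (degrees; the focal length in pixels is half the picture's height over the tangent of half this angle, whatever the lens; pixels are square), "cx", "cy" (the principal point, pixels), "extrinsics" (4x4, takes a point from world to camera coordinates). Camera axes: x right, y up, looking along -z (the intrinsics and any distortion apply to the point x, -y, -z); pixel columns grow to the right and rows downward; lengths in m; the calibration is good to about 2 mm. A picture is of the moment at which its call begins. There is no depth.
- r.finish_job(): hands the job in, once; it reports no verdict.
The state is a dict: "clock": time; "q": joint angles; "qd": joint speeds; "joint_torque": joint torques, N m; "tool_pos": TCP position; "eef_rot": TCP orientation; "contact_force": force on the tool from outside, world axes, zero at the start; "moment": the same for the moment, N m; "opening": opening from 0.0 (shut) to 1.0 (fully open).
Only numpy, scipy, OpenCV 4.12 (cv2) and the standard library are available. Lean on these libraries where they do the work, as an engineer would, in place of code of your own. Each camera call takes 0.05 s, during which the arm holds its last target. There are 200 camera calls.

### The job

Post the tape cartridge that lies in the lane on top of the returns box: press the flap's push bar down with one finger and, while that finger keeps the flap wide open, push the cartridge along the lane with the other finger until it drops into the box. Then let the flap spring fully shut and leave everything alone. Only push the cartridge, never lift or carry it, and do not shove the other things about.

Things in the scene. Friction and masses are not known exactly. Their poses are not given: they have to be found in the camera images.
- returns_box: Fixed beige metal returns box. Origin: on the table, under the middle of the drop edge; x along the lane in the push direction, y left, z up (mm below). Inside, open beyond the drop edge: x 0 to 122, y -42 to 134, floor at z 6; far and left walls to z 172. Left of the lane (y 42 to 138, x < 0) only 100 high, under the push bar. Right ledge (y -42 to -112) at z 150 carries small things.
- drop_edge (a point): Middle of the drop edge, on the deck, 150 mm straight above the box's origin (x along the lane as for the box). The lane is a flat steel deck at z 150 of the box, from x = -195 to 0, 68 mm wide, with a kerb 8 mm wide and 12 mm high along each side. A thing pushed over the edge drops into the box when the flap is open.
- flap (a joint): Flap angle, rad: 0 shut, 1.35 at the stop. A trap panel level with the deck, turning down into the box about a hinge along x (box y 116, z 177). Its lip, 22 mm high, stands across the lane's end: shut, the cartridge cannot pass however hard it is pushed; from 1.0 rad the way is clear. A spring shuts it; pressing the bar takes about 3 N at first, 10 N at 1.2 rad.
- push_bar (a point): Middle of the flap's push bar (its core), 70 mm before the drop edge; moves with it. Flat bar 36 mm wide, 12 thick, along the lane's left side, box x -180 to 45, 45 mm from the hinge. Core when shut: box y 79, z 203 (slopes down to the left by 35 deg, top edge z 218); level at y 71, z 177, 0.61 rad. A finger let down to 10 mm above the deck at y 75 opens it to about 1.1 rad and can slide along it.
- cartridge_center (a point): Centre of the tape cartridge in its grey case, 80 mm long (its x), 56 mm wide (y), 20 mm high, about 90 g, loose; it lies flat on the lane with its long side along the lane, its front end 20 to 60 mm before the drop edge. It tips in by itself when more than half of it is past the drop edge.
- clip_box: Bystander: small cardboard box of paper clips, 50 x 38 x 24 mm, loose on the box's right ledge; origin under its centre.
- stamp_pad: Bystander: flat ink-pad tin, 75 x 46 x 18 mm, loose on the far part of the box's right ledge; origin under its centre.
- stapler: Bystander: black stapler, 140 x 36 x 60 mm, loose on the table; origin under its centre.
- mug: Bystander: white mug, 80 mm wide, 95 mm high, loose on the table; origin under its centre.
- tape_dispenser: Bystander: dark tape dispenser, 150 x 55 x 83 mm, loose on the table; origin under its centre.
- hole_punch: Bystander: steel hole punch, 115 x 50 x 54 mm, loose on the table; origin under its centre.
Mind the look-alikes: they are no part of the job. Leave any blue or orange look-alike of the part that bears cartridge_center alone.

How it is judged:
By the outcome, as a careful person would: the job done as asked, in the order asked, and still so for the second after the job is handed in, with the robot touching nothing.
It also fails if it takes over 38 s, if anything falls off the work surface, if the arm or the gripper's body presses on something with over 40 N, if the wrist force passes 120 N, or if a joint passes its speed limit or range.

## Working session

There is one attempt and no reset: what is moved stays moved. The work goes in short steps, Python scripts to look and compute and a tool call to move; the robot and the scene stay as the last step left them, time stands still between calls to the robot, and variables do not carry over. Pictures are saved under pics/ and viewed, about 8 in all and at most 12, crops included, and the job is handed in when it is done.

Besides the shell and the picture viewer there is one more tool, called after "Request:" as name([rows], argument=value, ...), one row to a line, values as JSON. drive_tool: Moves the arm, as the interface text tells. Its arguments: {"type":"object","properties":{"deltas":{"type":"array","items":{"type":"array"}},"force":{"type":"number"}},"required":["deltas"]}

```bash
mkdir -p pics
cat > h.py <<'E'
from plant import r
import numpy as np, cv2
def snap(name,f):
    s=r.snapshot(name); cv2.imwrite(f'pics/{f}.png',cv2.cvtColor(s['color'],cv2.COLOR_RGB2BGR)); 
    np.savez(f'pics/{f}.npz',**{k:s[k] for k in('fov_y','cx','cy','extrinsics')},extra=str({k:v for k,v in s.items() if k not in('color',)}))
    return s
def cam(f):
    d=np.load(f'pics/{f}.npz'); E=d['extrinsics']; fl=210/np.tan(np.radians(float(d['fov_y']))/2)
    return E,fl,float(d['cx']),float(d['cy'])
def back(f,u,v,z):
    E,fl,cx,cy=cam(f); R=E[:3,:3]; o=-R.T@E[:3,3]
    d=R.T@np.array([(u-cx)/fl,-(v-cy)/fl,-1]); return o+d*(z-o[2])/d[2]
def proj(f,p):
    E,fl,cx,cy=cam(f); c=E[:3,:3]@np.asarray(p)+E[:3,3]
    return np.array([cx+fl*c[0]/-c[2],cy-fl*c[1]/-c[2]])
E
python3 - <<'E'
from h import *
for n in('scene','top'):
    s=snap(n,n+'0'); print(n,{k:v for k,v in s.items() if k!='color'})
print(r.get_state())
E
```

```text
scene {'fov_y': 44.49073633329727, 'cx': 281.95997516985824, 'cy': 208.22033992777585, 'extrinsics': array([[ 0.58904621,  0.80784233, -0.02037986, -0.34275456],
       [-0.5137737 ,  0.39385107,  0.76217971,  0.14077999],
       [ 0.62374766, -0.43848844,  0.64704462, -1.86359658],
       [ 0.        ,  0.        ,  0.        ,  1.        ]])}
top {'fov_y': 48.32185430193917, 'cx': 284.0812606532012, 'cy': 202.51152103599318, 'extrinsics': array([[ 8.58900569e-04, -9.99984633e-01, -5.47691114e-03,
         3.48191709e-02],
       [ 9.93974254e-01,  2.53385601e-04,  1.09613490e-01,
        -5.66133083e-01],
       [-1.09610418e-01, -5.53805575e-03,  9.93959197e-01,
        -1.61146686e+00],
       [ 0.00000000e+00,  0.00000000e+00,  0.00000000e+00,
         1.00000000e+00]])}
{'clock': 0.1, 'q': array([-1.30618279,  0.68989613, -0.19454453,  1.56619619,  0.15728998,
        0.90252074, -0.21507933]), 'qd': array([ 6.05231823e-04, -1.90488121e-03, -1.01233601e-05, -3.85956329e-03,
       -1.66535048e-04,  6.99916554e-04,  5.08269396e-05]), 'joint_torque': array([-3.47318521e-03, -5.28497493e+01, -1.27209619e+00, -1.53835201e+01,
       -5.27061545e-02,  2.07179321e-03,  3.84195528e-05]), 'tool_pos': array([0.14288477, 0.60789801, 0.24900501]), 'eef_rot': array([ 0.08081207,  0.70243915, -0.08196243,  0.70237512]), 'contact_force': array([-0.5451755 ,  0.30335171, -0.52064158]), 'moment': array([ 0.0478512 , -0.02278676,  0.028373  ]), 'opening': 1.000742187573298}
```

View pics/top0.png

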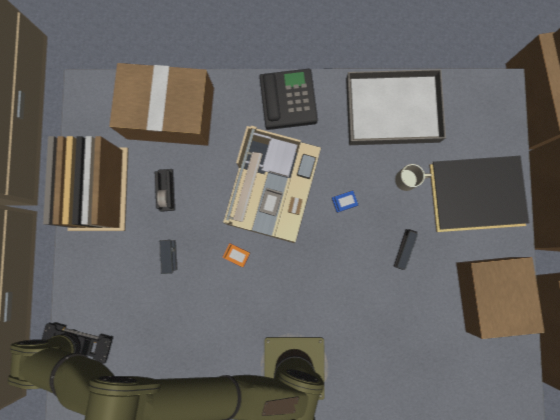

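View pics/scene0.png

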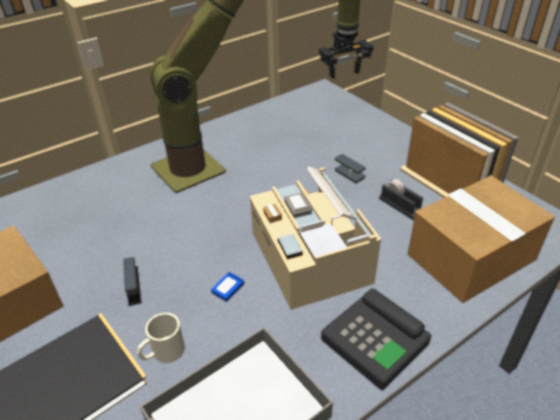

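Run:
```python
import cv2
a=cv2.imread('pics/top0.png')[120:248,215:330]; cv2.imwrite('pics/c1.png',cv2.resize(a,None,fx=4.6,fy=4.6,interpolation=cv2.INTER_CUBIC))
a=cv2.imread('pics/scene0.png')[160:305,245:385]; cv2.imwrite('pics/c2.png',cv2.resize(a,None,fx=4,fy=4,interpolation=cv2.INTER_CUBIC))
```

```text
(no output)
```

View pics/c1.png

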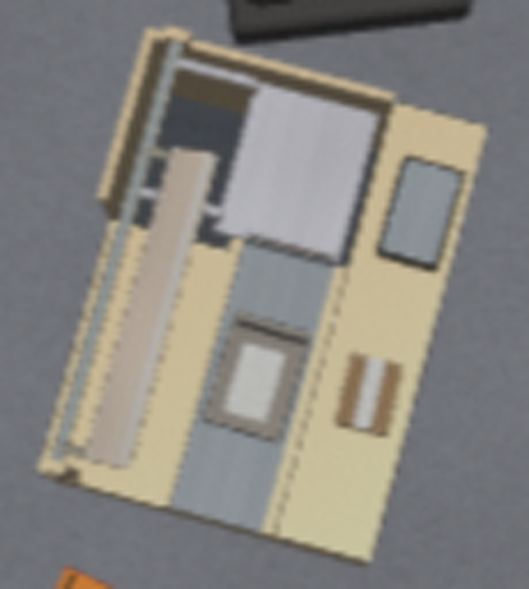

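View pics/c2.png

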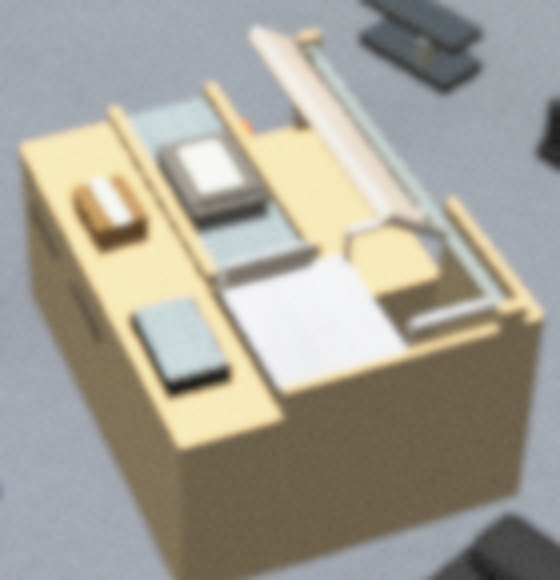

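```bash
cat >> h.py <<'E'
def T(p,b):
    c,s=np.cos(p[2]),np.sin(p[2]); b=np.asarray(b)/1000.
    return np.array([p[0]+c*b[0]-s*b[1],p[1]+s*b[0]+c*b[1],b[2]])
t=lambda u,v:(215+(u+.5)/4.6-.5,120+(v+.5)/4.6-.5)
s_=lambda u,v:(245+(u+.5)/4-.5,160+(v+.5)/4-.5)
E
python3 - <<'E'
from h import *
from scipy.optimize import least_squares
O=[('top0',t(369,562),(-195,-112,150)),('top0',t(487,125),(126,-112,150)),('top0',t(268,533),(-195,-34,150)),('top0',t(172,503),(-195,34,150)),
('scene0',s_(20,148),(-195,-112,150)),('scene0',s_(178,448),(126,-112,150)),('scene0',s_(545,315),(126,138,172)),('scene0',s_(105,107),(-195,-42,162)),('scene0',s_(210,82),(-195,42,162)),('top0',t(150,30),(126,138,172))]
f=lambda p:np.concatenate([proj(n,T(p,b))-uv for n,uv,b in O])
q=least_squares(f,[.5,.05,-.25],loss='soft_l1'); p=q.x; print(p,np.degrees(p[2])); print(f(p).reshape(-1,2).round(1))
for tag in('top0','scene0'):
    print([ (back(n,*uv,b[2]/1000)-T(p,b)).round(4)[:2].tolist() for n,uv,b in O if n==tag])
def inv(w):
    d=w[:2]-p[:2]; c,s=np.cos(p[2]),np.sin(p[2]); return np.round([1e3*(c*d[0]+s*d[1]),1e3*(-s*d[0]+c*d[1])],1)
print('cart top', [inv(back('top0',*t(*x),.17)) for x in((240,322),(309,342),(277,440),(203,418))])
print('cart scene', [inv(back('scene0',*s_(*x),.17)) for x in((160,150),(222,137),(270,185),(200,207))])
print('bar', [inv(back('top0',*t(*x),z)) for x,z in(((215,155),.218),((128,465),.218),((175,148),.19),((88,455),.19))])
print('clip', [inv(back('top0',*t(*x),.174)) for x in((350,354),(402,363),(388,434),(338,424))])
np.save('p.npy',p)
E
```

```text
[ 0.64384797  0.05534076 -0.26184051] -15.002356391870649
[[ 0.6 -0.3]
 [ 0.   0.4]
 [-0.7 -0.2]
 [-0.2  0.8]
 [-0.7 -0.4]
 [ 0.5  0.1]
 [-1.1  0.3]
 [ 0.4  0.9]
 [ 0.6  0.5]
 [-0.3  0.1]]
[[-0.0008, 0.0021], [0.0013, 0.0001], [-0.0008, -0.0024], [0.0026, -0.0005], [0.0003, -0.001]]
[[0.0028, 0.0006], [-0.001, -0.0009], [0.0008, 0.0029], [-0.0043, 0.0016], [-0.003, 0.0002]]
cart top [array([-58.5,  20.3]), array([-59.6, -30. ]), array([-131.8,  -26.4]), array([-130.3,   27.4])]
cart scene [array([-128.1,  -25.8]), array([-124.8,   20.6]), array([-62.7,  30.9]), array([-59.6, -23. ])]
bar [array([42.3, 63.5]), array([-177.6,   63.8]), array([45.4, 94.8]), array([-176.8,   95.3])]
clip [array([-60.8, -60. ]), array([-57.6, -96.6]), array([-108.1,  -99.9]), array([-110.3,  -64.6])]
```

```bash
cat > go.py <<'E'
# prints tool-frame turn (deg) and shift (cm) to reach TCP at box (x,y,z mm) with tool y along +-box y, tool x down
import sys
from h import *
from scipy.spatial.transform import Rotation as Ro
p=np.load('p.npy'); st=r.get_state(); R=Ro.from_quat(st['eef_rot'])
c,s=np.cos(p[2]),np.sin(p[2]); bx=np.array([c,s,0]);by=np.array([-s,c,0])
sg=np.sign(R.as_matrix()[:,1]@by); G=Ro.from_matrix(np.c_[[0,0,-1],sg*by,np.cross([0,0,-1],sg*by)])
d=st['tool_pos'][:2]-p[:2]; print('clock',st['clock'],'box tcp mm',np.round([1e3*d@bx[:2],1e3*d@by[:2],1e3*st['tool_pos'][2]],1),'F',st['contact_force'].round(1),'open',st['opening'], 'sg',sg)
print('turn deg',np.degrees((R.inv()*G).as_rotvec()).round(2))
if len(sys.argv)>3:
    w=T(p,[float(a) for a in sys.argv[1:4]])-st['tool_pos']
    print('shift cm in current tool',(R.inv().apply(w)*100).round(2),'in target tool',(G.inv().apply(w)*100).round(2)); print('world',T(p,[float(a) for a in sys.argv[1:4]]).round(3), 'toolaxes',R.as_matrix().round(2).tolist())
E
python3 go.py -160 37.5 285
```

```text
clock 0.1 box tcp mm [-626.9  404.   249. ] F [-0.5  0.3 -0.5] open 1.000742187573298 sg 1.0
turn deg [1.78 0.01 0.09]
shift cm in current tool [ -3.53 -38.1   45.53] in target tool [ -3.6  -36.65  46.69]
world [0.499 0.133 0.285] toolaxes [[-0.0, 0.23, 0.97], [-0.0, 0.97, -0.23], [-1.0, -0.0, 0.0]]
```

Request:
drive_tool([
  [[1.8, 0, 0], [-0.5, -1, 1.3], 5.75],
  [[0, 0, 0], [-0.5, -2, 2.6], 5.75],
  [[0, 0, 0], [-0.5, -2, 2.6], 5.75],
  [[0, 0, 0], [-0.5, -2, 2.6], 5.75],
  [[0, 0, 0], [-0.5, -2, 2.6], 5.75],
  [[0, 0, 0], [-0.5, -2, 2.6], 5.75],
  [[0, 0, 0], [-0.5, -2, 2.6], 5.75],
  [[0, 0, 0], [0, -2, 2.6], 5.75],
  [[0, 0, 0], [0, -2, 2.6], 5.75],
  [[0, 0, 0], [0, -2, 2.6], 5.75],
  [[0, 0, 0], [0, -2, 2.6], 5.75],
  [[0, 0, 0], [0, -2, 2.6], 5.75],
], force=40)

```text
clock: 1.1
tool_pos: [0.3731, 0.3075, 0.2846]
eef_rot: [0.092, 0.701, -0.093, 0.701]
contact_force: [1.0, -0.2, 0.6]
opening: 0.653
```

```bash
python3 go.py -160 37.5 285
```

```text
clock 1.1 box tcp mm [-326.8  173.5  284.6] F [ 1.  -0.2  0.6] open 0.652541379542383 sg 1.0
turn deg [-0.01 -0.02  0.03]
shift cm in current tool [ -0.04 -13.6   16.68] in target tool [ -0.04 -13.6   16.68]
world [0.499 0.133 0.285] toolaxes [[-0.0, 0.26, 0.97], [-0.0, 0.97, -0.26], [-1.0, -0.0, -0.0]]
```

Request:
drive_tool([
  [[0, 0, 0], [0, -2, 2.5], 5.75],
  [[0, 0, 0], [0, -2, 2.5], 5.75],
  [[0, 0, 0], [0, -2, 2.5], 5.75],
  [[0, 0, 0], [0, -2, 2.5], 5.75],
  [[0, 0, 0], [0, -2, 2.4], 5.75],
  [[0, 0, 0], [0, -1.8, 2.2], 5.75],
  [[0, 0, 0], [0, -1.2, 1.4], 5.75],
  [[0, 0, 0], [0, -0.6, 0.7], 5.75],
  [[0, 0, 0], [0, 0, 0], 5.75],
  [[0, 0, 0], [0, 0, 0], 5.75],
])

```text
clock: 1.93
tool_pos: [0.4979, 0.1352, 0.2845]
eef_rot: [0.093, 0.701, -0.092, 0.701]
contact_force: [-0.4, 0.9, 0.5]
opening: 0.651
```

```bash
python3 go.py -160 37.5 168
python3 - <<'E'
from h import *
a=cv2.cvtColor(snap('top','top1')['color'],cv2.COLOR_RGB2BGR)[120:300,200:340]
b=cv2.cvtColor(snap('scene','scene1')['color'],cv2.COLOR_RGB2BGR)[100:305,225:385]
f=lambda i:cv2.resize(i,(int(i.shape[1]*560/i.shape[0]),560),interpolation=cv2.INTER_CUBIC)[:, :400+0*i.shape[0]]
o=np.hstack([f(a),f(b)]); cv2.imwrite('pics/c3.png',o[:,:800])
E
```

```text
clock 1.9333 box tcp mm [-161.6   39.4  284.5] F [-0.4  0.9  0.5] open 0.6511617983189436 sg 1.0
turn deg [-0.   -0.06 -0.02]
shift cm in current tool [11.65 -0.19  0.17] in target tool [11.65 -0.19  0.16]
world [0.499 0.133 0.168] toolaxes [[-0.0, 0.26, 0.97], [0.0, 0.97, -0.26], [-1.0, 0.0, -0.0]]
```

View pics/c3.png

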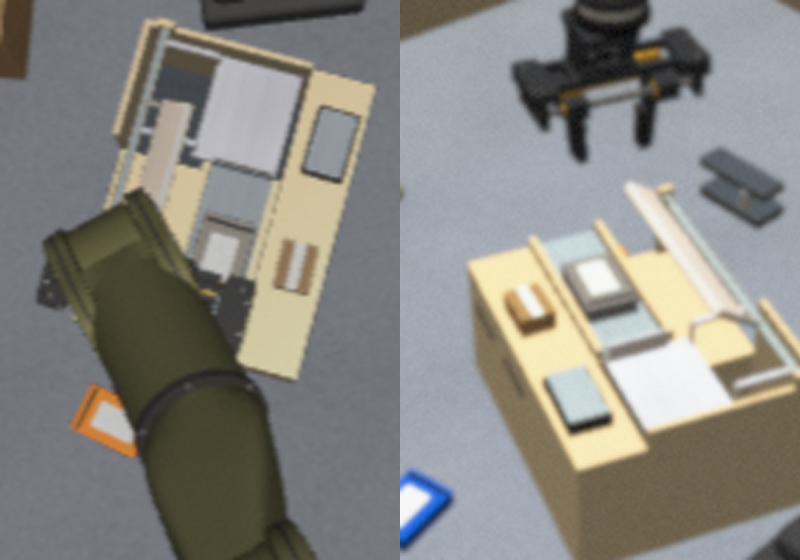

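Request:
drive_tool([
  [[0, 0, 0], [1.5, -0.2, 0], 5.75],
  [[0, 0, 0], [1.5, 0, 0], 5.75],
  [[0, 0, 0], [1, 0, 0], 5.75],
  [[0, 0, 0], [1, 0, 0], 5.75],
  [[0, 0, 0], [1, 0, 0], 5.75],
  [[0, 0, 0], [1, 0, 0], 5.75],
  [[0, 0, 0], [1, 0, 0], 5.75],
  [[0, 0, 0], [1, 0, 0], 5.75],
  [[0, 0, 0], [1, 0, 0], 5.75],
  [[0, 0, 0], [1, 0, 0], 5.75],
  [[0, 0, 0], [0.5, 0, 0], 5.75],
  [[0, 0, 0], [0, 0, 0], 5.75],
])

```text
clock: 3.03
tool_pos: [0.4981, 0.1354, 0.1701]
eef_rot: [0.092, 0.701, -0.09, 0.702]
contact_force: [-1.1, -0.1, 9.6]
opening: 0.652
```

```bash
python3 go.py -160 37.5 168
python3 - <<'E'
from h import *
b=cv2.cvtColor(snap('scene','scene2')['color'],cv2.COLOR_RGB2BGR)[140:305,235:385]
cv2.imwrite('pics/c4.png',cv2.resize(b,None,fx=3.6,fy=3.6,interpolation=cv2.INTER_CUBIC))
E
```

```text
clock 3.0333 box tcp mm [-161.5   39.6  170.1] F [-1.1 -0.1  9.6] open 0.6523333691664694 sg 1.0
turn deg [ 0.18  0.05 -0.16]
shift cm in current tool [ 0.21 -0.21  0.15] in target tool [ 0.21 -0.21  0.15]
world [0.499 0.133 0.168] toolaxes [[0.0, 0.26, 0.97], [0.0, 0.97, -0.26], [-1.0, 0.0, 0.0]]
```

View pics/c4.png

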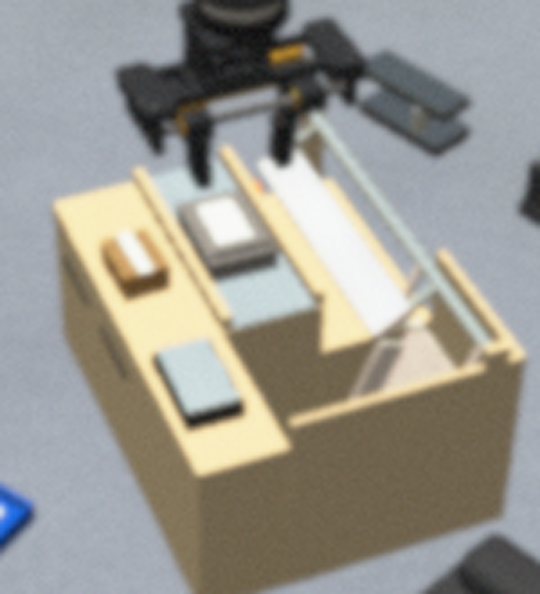

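Request:
drive_tool([
  [[0, 0, 0], [0.1, -0.2, 0.8], 5.75],
  [[0, 0, 0], [0, 0, 0.6], 5.75],
  [[0, 0, 0], [0, 0, 0.6], 5.75],
  [[0, 0, 0], [0, 0, 0.8], 5.75],
  [[0, 0, 0], [0, 0, 0.8], 5.75],
  [[0, 0, 0], [0, 0, 0.8], 5.75],
  [[0, 0, 0], [0, 0, 0.8], 5.75],
  [[0, 0, 0], [0, 0, 0.8], 5.75],
  [[0, 0, 0], [0, 0, 0.8], 5.75],
  [[0, 0, 0], [0, 0, 0.8], 5.75],
  [[0, 0, 0], [0, 0, 0.6], 5.75],
  [[0, 0, 0], [0, 0, 0], 5.75],
])

```text
clock: 4.08
tool_pos: [0.5742, 0.1099, 0.1687]
eef_rot: [0.091, 0.703, -0.092, 0.699]
contact_force: [-4.7, -4.3, 5.7]
opening: 0.653
```

```bash
python3 go.py -8 37.5 169
python3 - <<'E'
from h import *
b=cv2.cvtColor(snap('scene','scene3')['color'],cv2.COLOR_RGB2BGR)[140:305,235:385]
cv2.imwrite('pics/c5.png',cv2.resize(b,None,fx=3.6,fy=3.6,interpolation=cv2.INTER_CUBIC))
E
```

```text
clock 4.0833 box tcp mm [-81.4  34.7 168.7] F [-4.7 -4.3  5.7] open 0.652873642216053 sg 1.0
turn deg [ 0.12 -0.27  0.17]
shift cm in current tool [-0.07  0.27  7.34] in target tool [-0.03  0.28  7.34]
world [0.646 0.094 0.169] toolaxes [[-0.01, 0.26, 0.97], [-0.0, 0.97, -0.26], [-1.0, -0.0, -0.0]]
```

View pics/c5.png

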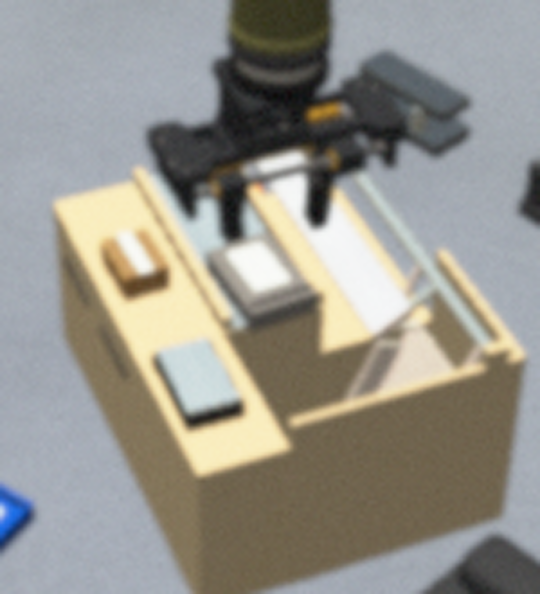

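Request:
drive_tool([
  [[0, 0, 0], [0, 0.2, 0.6], 5.75],
  [[0, 0, 0], [0, 0, 0.8], 5.75],
  [[0, 0, 0], [0, 0, 0.8], 5.75],
  [[0, 0, 0], [0, 0, 0.8], 5.75],
  [[0, 0, 0], [0, 0, 0.8], 5.75],
  [[0, 0, 0], [0, 0, 0.8], 5.75],
  [[0, 0, 0], [0, 0, 0.8], 5.75],
  [[0, 0, 0], [0, 0, 0.8], 5.75],
  [[0, 0, 0], [0, 0, 0.8], 5.75],
  [[0, 0, 0], [0, 0, 0.2], 5.75],
  [[0, 0, 0], [0, 0, 0], 5.75],
  [[0, 0, 0], [0, 0, 0], 5.75],
])

```text
clock: 5.13
tool_pos: [0.6443, 0.0931, 0.1689]
eef_rot: [0.091, 0.703, -0.093, 0.7]
contact_force: [-5.5, -4.0, 7.8]
opening: 0.656
```

```bash
python3 go.py -8 37.5 169
python3 - <<'E'
from h import *
b=cv2.cvtColor(snap('scene','scene4')['color'],cv2.COLOR_RGB2BGR)[140:305,235:385]
cv2.imwrite('pics/c6.png',cv2.resize(b,None,fx=3.6,fy=3.6,interpolation=cv2.INTER_CUBIC))
E
```

```text
clock 5.1333 box tcp mm [ -9.3  36.6 168.9] F [-5.5 -4.   7.8] open 0.6557635048023825 sg 1.0
turn deg [ 0.11 -0.23  0.18]
shift cm in current tool [-0.01  0.09  0.14] in target tool [-0.01  0.09  0.13]
world [0.646 0.094 0.169] toolaxes [[-0.0, 0.26, 0.97], [-0.0, 0.97, -0.26], [-1.0, -0.0, -0.0]]
```

View pics/c6.png

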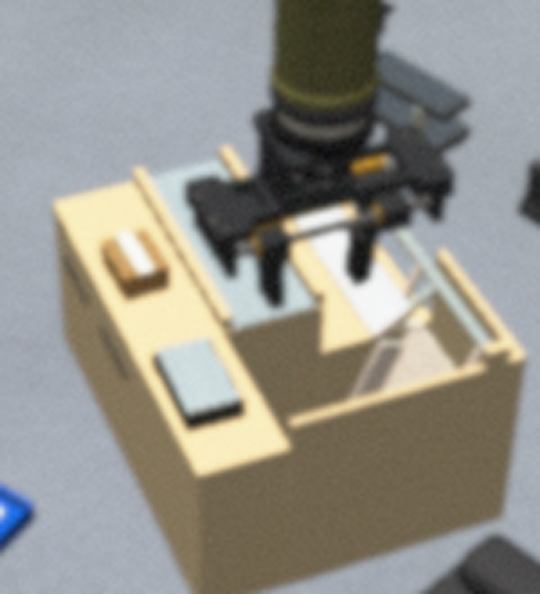

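Request:
drive_tool([
  [[0, 0, 0], [0, 0, -1], 5.75],
  [[0, 0, 0], [0, 0, -1], 5.75],
  [[0, 0, 0], [0, 0, -1], 5.75],
  [[0, 0, 0], [-0.8, 0, 0], 5.75],
  [[0, 0, 0], [-0.8, 0, 0], 5.75],
  [[0, 0, 0], [-0.8, 0, 0], 5.75],
  [[0, 0, 0], [-0.8, 0, 0], 5.75],
  [[0, 0, 0], [-0.8, 0, 0], 5.75],
  [[0, 0, 0], [-0.8, 0, 0], 5.75],
  [[0, 0, 0], [-1, 0, 0], 5.75],
  [[0, 0, 0], [-2, 0, 0], 5.75],
  [[0, 0, 0], [-3, 0, 0], 5.75],
])

```text
clock: 6.18
tool_pos: [0.6156, 0.1003, 0.2752]
eef_rot: [0.091, 0.703, -0.093, 0.699]
contact_force: [-0.1, -0.5, 0.5]
opening: 0.652
```

Request:
drive_tool([
  [[0, 0, 0], [-2, 0, -2], 5.75],
  [[0, 0, 0], [-1, 0, -3], 5.75],
  [[0, 0, 0], [0, 0, -3], 5.75],
  [[0, 0, 0], [0, 1, -3], 5.75],
  [[0, 0, 0], [0, 2, -3], 5.75],
  [[0, 0, 0], [0, 2, -3], 5.75],
  [[0, 0, 0], [0, 2, -2], 5.75],
  [[0, 0, 0], [0, 2, -2], 5.75],
  [[0, 0, 0], [0, 2, -1], 5.75],
  [[0, 0, 0], [0, 1, -1], 5.75],
  [[0, 0, 0], [0, 0, 0], 5.75],
  [[0, 0, 0], [0, 0, 0], 5.75],
])

```text
clock: 7.18
tool_pos: [0.4263, 0.276, 0.3067]
eef_rot: [0.091, 0.701, -0.092, 0.701]
contact_force: [0.6, -0.8, -0.5]
opening: 0.653
```

```bash
python3 go.py
python3 - <<'E'
from h import *
a=cv2.cvtColor(snap('top','top5')['color'],cv2.COLOR_RGB2BGR)[120:248,215:330]
b=cv2.cvtColor(snap('scene','scene5')['color'],cv2.COLOR_RGB2BGR)[165:293,250:385]
f=lambda i:cv2.resize(i,None,fx=3.2,fy=3.2,interpolation=cv2.INTER_CUBIC)
cv2.imwrite('pics/c7.png',np.hstack([f(a),f(b)])[:,:800])
E
```

```text
clock 7.1833 box tcp mm [-267.3  156.8  306.7] F [ 0.6 -0.8 -0.5] open 0.6528386335896764 sg 1.0
turn deg [ 0.1  -0.02  0.06]
```

View pics/c7.png

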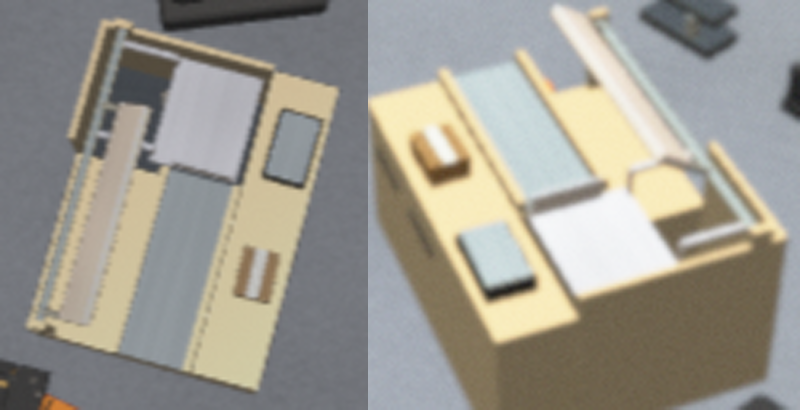

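```bash
python3 -c "
from plant import r
print(r.finish_job())"
```

```text
the job is handed in; nothing more can be done
None
```

The cartridge is in the returns box, the flap has sprung shut, and I handed the job in at about 7.2 s of the 38 s allowed.

- **How it went:** With the fingers 57.5 mm apart, the left finger pressed the push bar down. The wrist read about 10 N, which puts the flap near 1.1 rad. The right finger pushed the cartridge along the lane until it went over the drop edge. I then backed off, raised the tool off the bar and moved the arm clear.
- **Last checks:** The final top and scene pictures show the lane empty and the flap and lip level in their shut position. The clip box and stamp pad look unmoved, and the force on the tool was about 1 N (zero within noise).
- **Not seen directly:** The shut flap hides most of the box's inside, so I did not see the cartridge on the floor. I infer it dropped because it was gone from both lane and drop edge after the push.
- **Small disagreement:** The tool drifted about 3 mm sideways while sliding along the bar. I corrected it partway through the push, and it did no harm.

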